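# Lock the load bar of a packing fixture with its thumb wedge

## Task

Secure the steel parts case for transport: slide the load bar gently along until it has pushed the case fully home against the end stop, and only then push the thumb wedge along its ramp until it jams the bar fast and stays jammed by itself. Press the wedge firmly and steadily, as with a thumb, but do not hit or force bar or wedge, and leave everything else on the bench where it is.

Things in the scene. Friction and masses are not known exactly. Their poses are not given: they have to be found in the camera images.
- fixture: Grey laminated base board, 550 x 180 x 18 mm, fixed on the bench. Origin: on the bench surface below the bar's centre line; x runs along the bar towards the end stop, z up. Board from x = -300 to +250 mm, top at z = 18 mm. The end stop stands across the far end, 50 mm tall above the board; low strips, 14 mm tall, flank the case at y = +-57 mm.
- stop_face (a point): Foot of the end stop's face on the bar's centre line, at the board's top (fixture x = 230 mm, z = 18 mm).
- ramp_mid (a point): Usual place of the ramp block's top, half-way along: wood, 120 x 20 x 24 mm, two screw heads (top z = 46 mm), on the bar's -y side. Its inner face leans 8 degrees: the slot between it and the bar narrows towards the end stop. It is spring-backed (40 N per mm) and for each job set up to 3.5 mm in or out from this point, so where the wedge jams varies by +-25 mm: find it by feel.
- bar: Load bar: aluminium, 280 x 24 x 22 mm (top z = 41 mm), along the fixture's x axis, sliding only along it (about 3 N friction, 0.13 m travel). At its +x end an upright plywood pad, 12 mm thick, 90 mm wide, top z = 66 mm, whose +x face meets the case. Origin: on the bench surface under that face; axes as the fixture's. A square post on top is for moving it.
- bar_post (a point): Middle of the bar's square post (20 mm along the bar, 22 mm across, from z = 41 to 80 mm; this point at z = 60 mm, 45 mm behind the pad's face).
- bar_face (a point): Middle of the pad's +x face, the one that meets the case.
- wedge: Dark, waxed wooden thumb wedge, loose on the board in the slot between bar and ramp block: 90 mm long, 22 mm tall, 22 mm wide at the back, 10 mm at the nose. Origin: bottom, half-way along; x points to the nose (towards the end stop), its straight +y side faces the bar. It starts 30 to 95 mm short of jamming.
- wedge_head (a point): Thumb head on the wedge's back end: upright stub 16 mm long (along x), 18 mm wide, top z = 70 mm, this point in its middle at z = 58 mm, back face 8 mm behind. Pushed towards the end stop it hardly resists until wedge, bar and ramp meet; then force climbs within 3 to 5 mm. 15 to 20 N held for a second jams it to stay (a brief tap leaves it loose); 30 N is forcing it. It drags the bar along.
- case_center (a point): Middle of the steel parts case, a closed dark box with bright edges, 130 x 100 x 66 mm, about 0.7 kg, lying loose between the low strips with its 130 mm length along the fixture's x axis, 5 to 22 mm short of the end stop. Sliding it takes about 3 to 8 N.
- tape_roll: Cardboard roll, 96 mm across, 45 mm tall. Bystander: leave alone. Origin under its middle.
- screwdriver: Screwdriver lying beyond the fixture. Bystander: leave alone. Origin under its middle.
- spray_can: Can, 56 mm across, 150 mm tall. Bystander: leave alone. Origin under its middle.
- carton_small: Closed small carton, 110 x 80 x 60 mm. Bystander: leave alone. Origin under its middle.
- offcut: Plain dark wooden offcut, 100 x 30 x 20 mm, without a head: not the wedge. Bystander: leave alone. Origin under its middle.
- screw_cup: Clear cup, 60 mm across, 50 mm tall. Bystander: leave alone. Origin under its middle.
- hinge_plate: Steel plate with a rolled edge, 50 x 28 x 10 mm, lying on the fixture's board beside the bar's tail. Bystander: leave alone. Origin under its middle.

How it is judged:
On the way, in this order (a step that is already met when the one before it is completed fails the run):
1. the load bar has pushed the case fully home against the end stop, with the wedge still loose (x of case_center in the frame of fixture above 0.161 m and horizontal distance between bar_face and stop_face below 0.1335 m and contact force between wedge and bar below 2 N), for 0.2 s.
2. the wedge is jammed between ramp and bar (x of case_center in the frame of fixture above 0.161 m and horizontal distance between bar_face and stop_face below 0.1335 m and contact force between wedge and bar above 8 N), for 0.2 s.
At the end, for the whole second after the job is handed in: The case is within 4 mm of the end stop (its middle over 161 mm along the fixture), the bar's pad is against it (pad face within 133.5 mm of the stop face; the case is 130 mm long), the wedge presses on the bar with more than 8 N by itself, and wedge and case are at rest (all of step 2 and linear speed of each of wedge, case below 0.01 m/s); the robot touches nothing.
It fails at once if the wedge is hit or forced (pushed with more than 30 N) (contact force between the arm and wedge above 30 N).
It fails at once if the bar is forced (pushed with more than 40 N) (contact force between the arm and bar above 40 N).
It fails at once if a bystander is shoved more than 30 mm (distance of any of tape_roll, screwdriver, spray_can, carton_small, offcut, screw_cup, hinge_plate from where it was at the start of the episode above 0.03 m).
It also fails if it takes over 72 s, if anything falls off the work surface, if the arm or the gripper's body presses on something with over 40 N, if the wrist force passes 120 N, or if a joint passes its speed limit or range.

## Robot

A 6-joint arm with a two-finger parallel gripper is mounted at the origin on the work surface. World frame = base frame: x ahead of the robot, y to its left, z up, the work surface at z = 0. Lengths are in m, angles in rad, forces in N, time in s.
With the tool pointing down it reaches from about 0.325 to 0.775 m from the base axis. Payload 5.5 kg.
Tool frame: the origin (TCP) lies midway between the tips of the shut fingers; the grasp point (between the pads) lies 19 mm behind it (pinch_z is the distance from the TCP to the grasp point, in m); y points along the fingers, z is the direction in which the jaws open and shut, and the axes are right-handed (so a half turn about y gives the same grasp; the last joint's range is limited). The gripper opens to 88 mm and grips with 3 to 60 N. Pads are 20 mm wide; open, the fingers measure 115 mm over their backs; the gripper's body (75 mm by 178 mm) begins 61 mm behind the grasp point.
Start: joints at [-0.057, 0.091, 1.231, -0, 1.82, -0.057], TCP at [0.6, -0, 0.223] pointing down, gripper open.
Joint ranges: [-2.87, 2.87], [-0.86, 2.18], [0.17, 2.46], [-1.51, 4.65], [0.06, 2.69], [-2.65, 2.65]. Speed limits (rad/s): [2.57, 2.57, 3.01, 3.14, 3.14, 3.14].

## Interface

Orientations are given as [roll, pitch, yaw] about the fixed x, y, z axes, in that order (R = Rz(yaw) Ry(pitch) Rx(roll)).
In Python, from rig import * gives the robot as it stands. The module is installed in compiled form; this text tells all that it offers.
- The arm moves only by the tool servo_tool, never from a script. Its argument "plan" is text: rows parted by semicolons, each of 4 numbers parted by spaces: the shift along the tool's x, y, z each as a share of 2 cm, from -1 to 1, then the turn about the tool's y as a share of 45 degrees, from -1 to 1. A call has 1 to 10 rows; each row shifts and turns the commanded pose from where the row before left it, along the tool's axes as they then stand; what a row does not reach is not made up. A row lasts 1/10 s, in which the tool goes at most 50 mm and 8.59 degrees, less where a joint would pass 70% of its speed; a pose out of reach is approached as far as the arm can. A call with a number of a shift or a turn outside -1 to 1 is refused whole. A call with a gripper value outside its range is refused whole. "claw" is the opening, from 0 (shut) to 1 (fully open), set as the call begins (left out, the last holds). The fingers move at their own pace and stop on an object; the grip force is fixed at half the most. Time passes only in rows, so rows that do not move let the fingers close. It gives the time, the measured TCP pose, the force and the opening at its end, in the units of the state.
- sense(): the state, without advancing time (a new reading comes with each control period).
- grab_frame(name): name is "scene" or "side" or "wrist"; returns a dict with "pixels" (420x560x3 uint8, red, green, blue), "K" (3x3 intrinsics, pixels), "k1" (the pictures are not rectified: a ray, as slopes to the right and down, at radius r is drawn at 1 + k1 r^2 times it, then the intrinsics apply), "extrinsics" (4x4, takes a point from world to camera coordinates). Camera axes: x right, y down, z forward; pixel columns grow to the right and rows downward; lengths in m; the calibration is good to about 2 mm. A picture is of the moment at which its call begins. There is no depth.
- job_done(): hands the job in, once; it reports no verdict.
The state is a dict: "clock": time; "qpos": joint angles; "qvel": joint speeds; "joint_efforts": joint torques, N m; "eef_pos": TCP position; "eef_rot": TCP orientation; "force": force on the tool from outside, world axes, zero at the start; "moment": the same for the moment, N m; "width": finger opening in m.
Only numpy, scipy, OpenCV 4.12 (cv2) and the standard library are available. Lean on these libraries where they do the work, as an engineer would, in place of code of your own. Each camera call takes 0.05 s, during which the arm holds its last target. There are 200 camera calls.

## Working session

There is one attempt and no reset: what is moved stays moved. The work goes in short steps, Python scripts to look and compute and a tool call to move; the robot and the scene stay as the last step left them, time stands still between calls to the robot, and variables do not carry over. Pictures are saved under pics/ and viewed, about 8 in all and at most 12, crops included, and the job is handed in when it is done.

Besides the shell and the picture viewer there is one more tool, called after ">>>" by a JSON object that holds its "api" and its "payload", one argument or row to a line. servo_tool: Moves the arm, as the interface text tells. Its arguments: {"type":"object","properties":{"plan":{"type":"string"},"claw":{"type":"number"}},"required":["plan"]}

```bash
mkdir -p pics; cat > h.py <<'E'
from rig import *
import numpy as np, cv2
def snap(n,f):
    d=grab_frame(n); cv2.imwrite('pics/'+f,d['pixels'][:,:,::-1]); np.savez('pics/'+f+'.npz',**{k:np.array(v) for k,v in d.items()}); return d
def ray(d,u,v):
    K=np.array(d['K']);E=np.array(d['extrinsics']);k1=float(d['k1'])
    p=np.array([(u-K[0,2])/K[0,0],(v-K[1,2])/K[1,1]]);q=p.copy()
    for _ in range(20): q=p/(1+k1*(q@q))
    R=E[:3,:3];return -R.T@E[:3,3],R.T@np.array([q[0],q[1],1])
def onz(d,u,v,z):
    c,r=ray(d,u,v);return c+r*(z-c[2])/r[2]
E
python3 - <<'E'
from h import *
s=sense();print(s)
a=snap('scene','s0.png');snap('side','d0.png');snap('wrist','w0.png')
for n in 'sd':
    d=np.load(f'pics/{n}0.png.npz');E=d['extrinsics'];print(n,-E[:3,:3].T@E[:3,3],E[2,:3],d['k1'])
E
```

```text
{'clock': 0.0, 'qpos': array([-5.67176097e-02,  9.18463281e-02,  1.23188280e+00,  2.59326642e-06,
        1.81979000e+00, -5.67117095e-02]), 'qvel': array([ 0.0003526 , -0.00089122, -0.0013694 ,  0.00030771,  0.00174948,
       -0.00034053]), 'joint_efforts': array([-3.13584051e-04, -4.46447504e+01, -4.06449509e+01,  6.96761138e-02,
        2.93726998e-02, -1.50731516e-04]), 'eef_pos': array([5.99703968e-01, 5.34450872e-06, 2.21516127e-01]), 'eef_rot': array([-1.57271956e+00,  1.11705390e-04, -1.57080170e+00]), 'force': array([ 0.14670877,  0.12375363, -0.16363017]), 'moment': array([ 0.01273657,  0.00012749, -0.01803571]), 'width': 0.08766498666991444}
s [1.61032416 0.03375541 0.82837668] [-0.81301362 -0.03755327 -0.58103237] -0.05431069727364449
d [ 0.26579186 -0.79926499  0.84284978] [ 0.24367378  0.68536345 -0.68622156] 0.01097197670026412
```

View pics/s0.png

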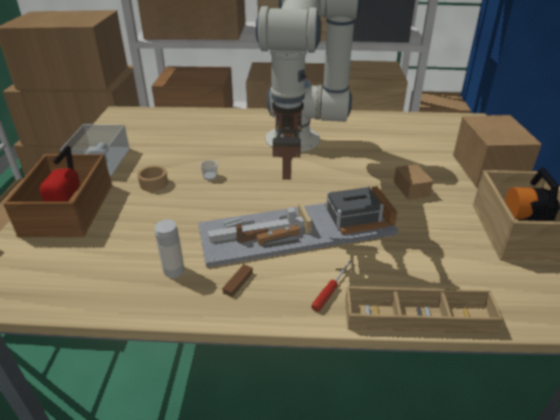

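View pics/d0.png

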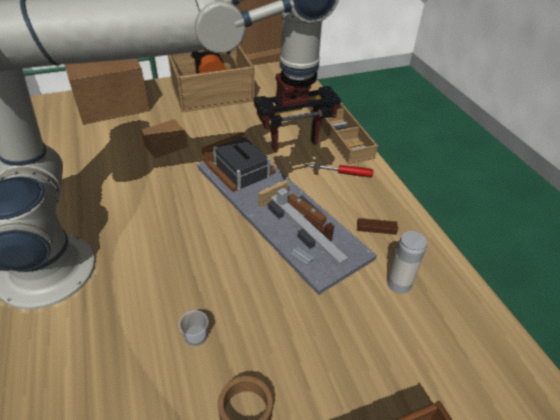

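View pics/w0.png

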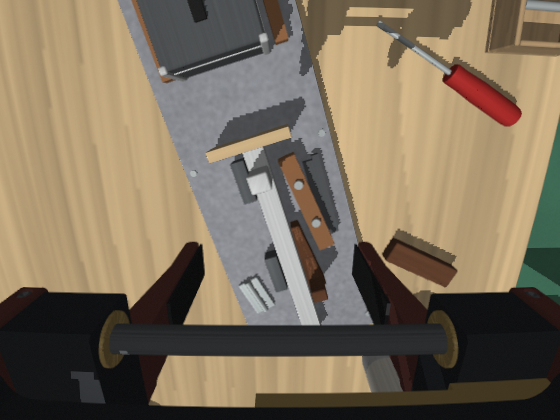

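The wrist view shows the case (around 200,30), pad (206,157)-(290,130), post top (259,182), ramp screws (299,186) and (316,223), wedge near (308,262), and the hinge plate at (257,295). Next I'll enlarge it.

```bash
python3 - <<'E'
from h import *
d=np.load('pics/w0.png.npz')
im=d['pixels'][120:340,180:400,::-1];cv2.imwrite('pics/w0c.png',cv2.resize(im,None,fx=2.7,fy=2.7,interpolation=cv2.INTER_CUBIC))
for n,u,v,z in [('padL',206,157,.066),('padR',290,130,.066),('post',259,182,.08),('s1',299,186,.046),('s2',316,223,.046),('barLtop',253,193,.041),('bartailR',320,322,.041),('caseL',165,78,.066),('caseR',268,50,.066)]:
    print(n,onz(d,u,v,z).round(4))
s=np.load('pics/s0.png.npz')
for n,u,v,z in [('bnd tailnear',206,260,.018),('tailfar',200,217,.018),('stopnear',394,236,.018)]: print(n,onz(s,u,v,z).round(4))
E
```

```text
padL [0.5254 0.0364 0.066 ]
padR [0.6121 0.0635 0.066 ]
post [0.5808 0.013  0.08  ]
s1 [6.237e-01 3.000e-04 4.600e-02]
s2 [ 0.6446 -0.0444  0.046 ]
barLtop [ 0.5711 -0.0092  0.041 ]
bartailR [ 0.6563 -0.1887  0.041 ]
caseL [0.4902 0.1137 0.066 ]
caseR [0.5906 0.1377 0.066 ]
bnd tailnear [ 0.7314 -0.2054  0.018 ]
tailfar [ 0.546  -0.2571  0.018 ]
stopnear [0.608  0.3034 0.018 ]
```

View pics/w0c.png

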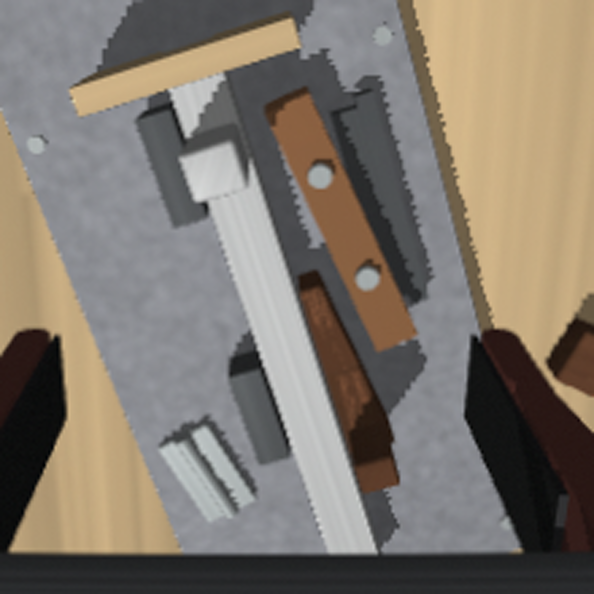

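```bash
python3 - <<'E'
from h import *
d=np.load('pics/w0.png.npz')
f=lambda x,y,z:onz(d,180+(x+.5)/2.7-.5,120+(y+.5)/2.7-.5,z)
P={'barL1':(212,202,.041),'barL2':(330,550,.041),'barR1':(246,190,.041),'barR2':(380,550,.041),
'padL':(71,88,.066),'padR':(294,16,.066),'padRb':(300,48,.066),'padLb':(77,116,.066),'p1':(180,158,.08),'p2':(233,140,.08),'p3':(245,182,.08),'p4':(193,203,.08),
'h1':(357,466,.07),'h2':(391,456,.07),'h3':(399,484,.07),'h4':(366,492,.07),'nose':(311,272,.04),'r1':(266,106,.042),'r2':(306,88,.042),'r3':(417,335,.042),'r4':(380,352,.042),
'hp1':(160,445,.02),'hp2':(205,418,.02),'hp3':(256,495,.02),'hp4':(212,520,.02)}
P={k:f(*v) for k,v in P.items()}
a=P['barL1']-P['barL2'];b=P['barR1']-P['barR2'];print(np.degrees(np.arctan2(a[1],a[0])),np.degrees(np.arctan2(b[1],b[0])))
yaw=np.arctan2((a+b)[1],(a+b)[0]);X=np.array([np.cos(yaw),np.sin(yaw)]);Y=np.array([-X[1],X[0]])
c=(P['barL1']+P['barR1'])[:2]/2
face=(P['padL']+P['padR'])[:2]/2
print('yaw',yaw,'face',face,'X',X)
for k,v in P.items(): print(k,v.round(4), 'rel face', ((v[:2]-face)@X).round(4),((v[:2]-c)@Y).round(4))
for k,u,v in [('caseL',165,78),('caseR',268,50)]:
    w=onz(d,u,v,.066)[:2];print(k,(w-face)@X,(w-c)@Y)
print('cam',ray(d,0,0)[0], 'axis',d['extrinsics'][2,:3])
E
```

```text
106.99982569184621 109.42582117558867
yaw 1.8891317974879462 face [0.56816662 0.05452325] X [-0.3129861   0.94975771]
barL1 [ 0.5771 -0.011   0.041 ] rel face -0.0651 0.0078
barL2 [ 0.632  -0.1909  0.041 ] rel face -0.2531 0.0118
barR1 [ 0.5917 -0.0057  0.041 ] rel face -0.0646 -0.0078
barR2 [ 0.657 -0.191  0.041] rel face -0.261 -0.0118
padL [0.5257 0.0412 0.066 ] rel face 0.0007 0.0402
padR [0.6106 0.0678 0.066 ] rel face -0.0007 -0.0488
padRb [0.613  0.0561 0.066 ] rel face -0.0126 -0.0474
padLb [0.5273 0.0305 0.066 ] rel face -0.0101 0.0421
p1 [0.5681 0.017  0.08  ] rel face -0.0356 0.0075
p2 [0.588  0.0238 0.08  ] rel face -0.0354 -0.0135
p3 [0.5923 0.0077 0.08  ] rel face -0.052 -0.0126
p4 [ 5.725e-01 -5.000e-04  8.000e-02] rel face -0.0536 0.0088
h1 [ 0.6401 -0.1229  0.07  ] rel face -0.191 -0.0171
h2 [ 0.6547 -0.1179  0.07  ] rel face -0.1908 -0.0326
h3 [ 0.659  -0.1323  0.07  ] rel face -0.2058 -0.0321
h4 [ 0.6446 -0.1364  0.07  ] rel face -0.2052 -0.0171
nose [ 0.62   -0.0434  0.04  ] rel face -0.1092 -0.0229
r1 [0.6002 0.0303 0.042 ] rel face -0.033 -0.0272
r2 [0.6166 0.0377 0.042 ] rel face -0.0311 -0.045
r3 [ 0.6682 -0.0729  0.042 ] rel face -0.1524 -0.0595
r4 [ 0.6519 -0.0814  0.042 ] rel face -0.1553 -0.0413
hp1 [ 0.5468 -0.1438  0.02  ] rel face -0.1817 0.0781
hp2 [ 0.5698 -0.1283  0.02  ] rel face -0.1741 0.0513
hp3 [ 0.595  -0.1733  0.02  ] rel face -0.2248 0.0415
hp4 [ 0.572  -0.1888  0.02  ] rel face -0.2323 0.0682
caseL 0.08058890765524196 0.05121292149941501
caseR 0.0720170951124477 -0.051677055307927273
cam [0.60055743 0.08521442 0.38431285] axis [-0.00189112 -0.30638756 -0.95190498]
```

>>> {"api": "servo_tool", "payload": {
  "plan": "0.35 0.9 -0.15 0;0.35 0.9 -0.15 0;0.35 0.9 -0.15 0;0 0.9 0 -0.19;0 0.9 0 -0.19;0 0.9 0 0;0 0.6 0 0;0 0 0 0;0 0 0 0",
  "claw": 0
}}

```text
clock: 1.05
eef_pos: [0.5911, -0.021, 0.1029]
eef_rot: [-1.571, 0.0, -1.273]
force: [0.7, 0.2, -0.6]
width: 0.0196
```

```bash
python3 - <<'E'
from h import *
snap('wrist','w1.png');snap('side','d1.png')
d=np.load('pics/d1.png.npz');cv2.imwrite('pics/d1c.png',cv2.resize(d['pixels'][100:320,180:430,::-1],None,fx=3,fy=2.7,interpolation=cv2.INTER_CUBIC))
print(sense()['width'])
E
```

```text
0.011156578457593417
```

View pics/w1.png

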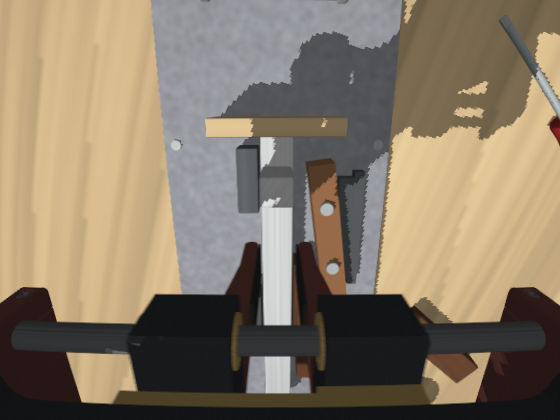

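The tool is square to the fixture: the pad is level at row 127, the post top is at about (277,188), and the fingers are centred at about 280. I can descend.

>>> {"api": "servo_tool", "payload": {
  "plan": "0 0.9 0 0;0 0.8 0 0;0 0.5 0 0;0 0.25 0 0;0 0 0 0;-0.1 0 0 0;-0.1 0 0 0;-0.1 0 0 0;-0.1 0 0 0;-0.1 0 0 0"
}}

```text
clock: 2.15
eef_pos: [0.5881, -0.0112, 0.0539]
eef_rot: [-1.57, -0.0, -1.272]
force: [-1.5, -0.3, -0.3]
width: 0.0005
```

>>> {"api": "servo_tool", "payload": {
  "plan": "-0.1 0 0 0;-0.1 0 0 0;-0.1 0 0 0;-0.1 0 0 0;-0.1 0 0 0"
}}

```text
clock: 2.65
eef_pos: [0.5852, -0.0021, 0.0537]
eef_rot: [-1.571, -0.001, -1.273]
force: [0.9, -3.4, 0.3]
width: 0.0006
```

>>> {"api": "servo_tool", "payload": {
  "plan": "-0.15 0 0 0;-0.15 0 0 0;-0.15 0 0 0;-0.15 0 0 0;-0.15 0 0 0;-0.15 0 0 0;-0.15 0 0 0;-0.15 0 0 0;-0.15 0 0 0;-0.15 0 0 0"
}}

```text
clock: 3.65
eef_pos: [0.5762, 0.027, 0.0537]
eef_rot: [-1.571, -0.0, -1.272]
force: [0.1, -3.7, 1.1]
width: 0.0004
```

>>> {"api": "servo_tool", "payload": {
  "plan": "-0.15 0 0 0;-0.15 0 0 0;-0.15 0 0 0;-0.15 0 0 0;-0.15 0 0 0;-0.15 0 0 0;-0.15 0 0 0;-0.15 0 0 0;-0.15 0 0 0;-0.1 0 0 0"
}}

```text
clock: 4.65
eef_pos: [0.5677, 0.0548, 0.0536]
eef_rot: [-1.571, 0.0, -1.272]
force: [0.3, -3.2, 1.2]
width: 0.0002
```

>>> {"api": "servo_tool", "payload": {
  "plan": "-0.1 0 0 0;-0.1 0 0 0;-0.1 0 0 0;-0.1 0 0 0;-0.05 0 0 0"
}}

```text
clock: 5.15
eef_pos: [0.5651, 0.0633, 0.0536]
eef_rot: [-1.571, 0.0, -1.272]
force: [0.4, -3.7, 1.6]
width: 0.0006
```

>>> {"api": "servo_tool", "payload": {
  "plan": "-0.07 0 0 0;-0.07 0 0 0;-0.07 0 0 0;-0.07 0 0 0;-0.07 0 0 0;-0.07 0 0 0;-0.07 0 0 0;-0.05 0 0 0"
}}

```text
clock: 5.95
eef_pos: [0.5623, 0.0722, 0.0536]
eef_rot: [-1.571, -0.002, -1.273]
force: [0.7, -7.3, 1.1]
width: 0.0004
```

```bash
python3 - <<'E'
from h import *
d=snap('wrist','w2.png');d2=snap('scene','s2.png');cv2.imwrite('pics/w2c.png',d['pixels'][:,:,::-1])
cv2.imwrite('pics/s2c.png',cv2.resize(d2['pixels'][170:270,190:410,::-1],None,fx=3.6,fy=3.6,interpolation=cv2.INTER_CUBIC))
E
```

```text
(no output)
```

View pics/w2.png

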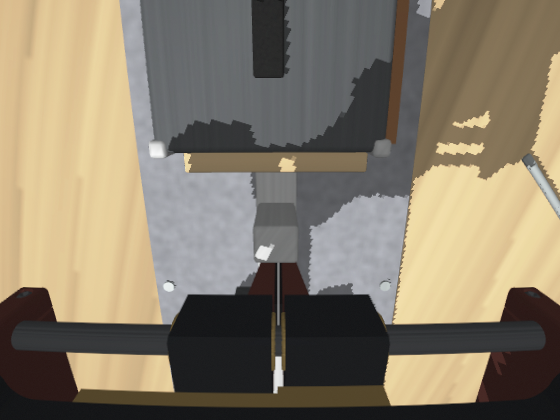

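The pad is now touching the case (row 152) and the force has risen to 7.3 N. From here I'll go in small steps.

>>> {"api": "servo_tool", "payload": {
  "plan": "-0.05 0 0 0;-0.05 0 0 0;-0.05 0 0 0;-0.05 0 0 0"
}}

```text
clock: 6.45
eef_pos: [0.5611, 0.076, 0.0536]
eef_rot: [-1.571, -0.002, -1.273]
force: [1.5, -7.6, 1.1]
width: 0.0007
```

>>> {"api": "servo_tool", "payload": {
  "plan": "-0.05 0 0 0;-0.05 0 0 0;-0.05 0 0 0"
}}

```text
clock: 6.75
eef_pos: [0.5602, 0.0788, 0.0536]
eef_rot: [-1.571, -0.002, -1.273]
force: [2.0, -7.4, 0.6]
width: 0.0004
```

>>> {"api": "servo_tool", "payload": {
  "plan": "-0.05 0 0 0;-0.05 0 0 0;-0.05 0 0 0"
}}

```text
clock: 7.05
eef_pos: [0.5593, 0.0817, 0.0536]
eef_rot: [-1.571, -0.002, -1.273]
force: [0.7, -6.7, 1.0]
width: 0.0006
```

>>> {"api": "servo_tool", "payload": {
  "plan": "-0.05 0 0 0;-0.05 0 0 0;-0.05 0 0 0"
}}

```text
clock: 7.35
eef_pos: [0.5584, 0.0846, 0.0536]
eef_rot: [-1.571, -0.002, -1.273]
force: [0.9, -8.1, 0.8]
width: 0.0004
```

>>> {"api": "servo_tool", "payload": {
  "plan": "-0.05 0 0 0;-0.05 0 0 0"
}}

```text
clock: 7.55
eef_pos: [0.5584, 0.0847, 0.0537]
eef_rot: [-1.571, -0.006, -1.274]
force: [3.9, -16.4, 0.1]
width: 0.0006
```

>>> {"api": "servo_tool", "payload": {
  "plan": "-0.05 0 0 0;-0.05 0 0 0"
}}

```text
clock: 7.75
eef_pos: [0.5584, 0.0848, 0.0537]
eef_rot: [-1.571, -0.009, -1.275]
force: [6.4, -21.7, -0.2]
width: 0.0009
```

>>> {"api": "servo_tool", "payload": {
  "plan": "-0.05 0 0 0;-0.05 0 0 0"
}}

```text
clock: 7.95
eef_pos: [0.5584, 0.0847, 0.0538]
eef_rot: [-1.57, -0.013, -1.277]
force: [7.3, -27.4, -1.0]
width: 0.0005
```

Case and bar are home: the position has stopped advancing while the force rises. I'll back off, lift, and look.

>>> {"api": "servo_tool", "payload": {
  "plan": "0.05 0 0 0;0.1 0 0 0;0.1 0 0 0;0.1 0 0 0;0.1 0 0 0;0.2 0 0 0;0.3 0 0 0;0.3 0 0 0;0.3 0 0 0;0 -1 0 0"
}}

```text
clock: 8.95
eef_pos: [0.5639, 0.0609, 0.0705]
eef_rot: [-1.577, 0.001, -1.273]
force: [-0.6, -0.2, -0.1]
width: 0.0004
```

>>> {"api": "servo_tool", "payload": {
  "plan": "0 -1 0 0;0 -1 0 0;0.8 -0.5 0 0;0.8 0 0 0;0.8 0 0 0;0.8 0 0 0;0 0 0 0;0 0 0 0"
}}

```text
clock: 9.75
eef_pos: [0.584, 0.0002, 0.1226]
eef_rot: [-1.572, 0.001, -1.274]
force: [0.0, 0.7, 0.4]
width: 0.0001
```

```bash
python3 - <<'E'
from h import *
s=sense();print(s['eef_pos'],s['eef_rot'],s['force'])
d=snap('wrist','w3.png')
E
```

```text
[5.84015069e-01 1.66912106e-04 1.22562080e-01] [-1.57239085e+00  1.02713487e-03 -1.27372427e+00] [0.04719073 0.71967557 0.4157436 ]
```

View pics/w3.png

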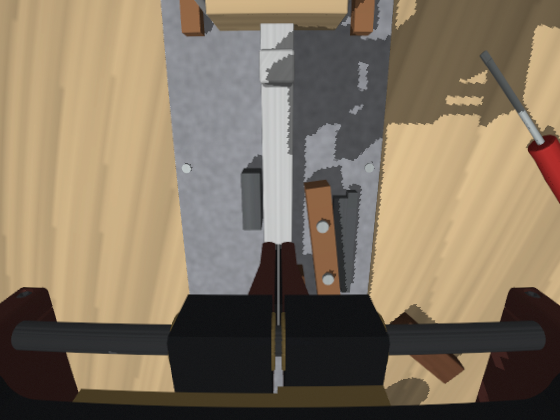

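The bar stayed forward and the wedge is still loose. Next I'll move behind the wedge head.

>>> {"api": "servo_tool", "payload": {
  "plan": "0.95 0 0.14 0;0.95 0 0.14 0;0.95 0 0.14 0;0.95 0 0.14 0;0.95 0 0.14 0;0.95 0 0.14 0;0.95 0 0.14 0;0.95 0 0.14 0;0.95 0 0.14 0;0.15 0 0 0"
}}

```text
clock: 10.8
eef_pos: [0.66, -0.1612, 0.1228]
eef_rot: [-1.572, -0.0, -1.275]
force: [-0.1, 0.1, 0.8]
width: 0.0007
```

>>> {"api": "servo_tool", "payload": {
  "plan": "0 0 0 0;0 0 0 0"
}}

```text
clock: 11.0
eef_pos: [0.6594, -0.1578, 0.1235]
eef_rot: [-1.571, 0.001, -1.272]
force: [-0.0, 0.3, -0.0]
width: 0.0005
```

```bash
python3 - <<'E'
from h import *
s=sense();print(s['eef_pos'],s['eef_rot'])
d=snap('wrist','w4.png');e=snap('side','d4.png')['pixels'][80:340,180:430]
a=cv2.resize(d['pixels'][60:360,180:400],(396,540),interpolation=cv2.INTER_CUBIC);b=cv2.resize(e,(396,540))
cv2.imwrite('pics/c4.png',np.hstack([a,b])[:,:,::-1])
E
```

```text
[ 0.65944022 -0.15784424  0.12349037] [-1.57095875e+00  5.73236805e-04 -1.27226193e+00]
```

View pics/c4.png

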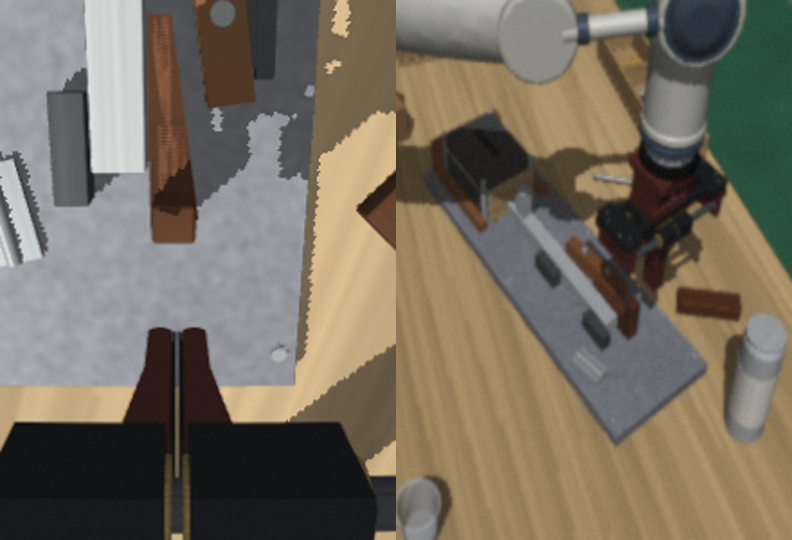

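The wedge head is at about crop (173,225), well ahead of the fingers at column 177. The lateral offset is about 1–2 mm, so I'll descend and approach slowly.

>>> {"api": "servo_tool", "payload": {
  "plan": "0 0.9 0 0;0 0.9 0 0;0 0.8 0 0;0 0.5 0 0;0 0.3 0 0;0 0 0 0;-0.1 0 0 0;-0.1 0 0 0;-0.1 0 0 0;-0.1 0 0 0"
}}

```text
clock: 12.1
eef_pos: [0.6574, -0.1503, 0.0563]
eef_rot: [-1.57, -0.0, -1.272]
force: [1.4, 0.1, -0.2]
width: 0.0004
```

>>> {"api": "servo_tool", "payload": {
  "plan": "-0.1 0 0 0;-0.1 0 0 0;-0.1 0 0 0;-0.1 0 0 0;-0.1 0 0 0"
}}

```text
clock: 12.6
eef_pos: [0.6543, -0.1408, 0.0557]
eef_rot: [-1.571, -0.0, -1.272]
force: [0.6, -0.7, -0.4]
width: 0.0006
```

>>> {"api": "servo_tool", "payload": {
  "plan": "-0.1 0 0 0;-0.1 0 0 0;-0.1 0 0 0;-0.1 0 0 0;-0.1 0 0 0"
}}

```text
clock: 13.1
eef_pos: [0.6513, -0.1312, 0.0557]
eef_rot: [-1.571, -0.0, -1.272]
force: [-0.3, -0.6, 1.4]
width: 0.0004
```

>>> {"api": "servo_tool", "payload": {
  "plan": "-0.1 0 0 0;-0.1 0 0 0;-0.1 0 0 0;-0.1 0 0 0"
}}

```text
clock: 13.5
eef_pos: [0.6489, -0.1235, 0.0556]
eef_rot: [-1.571, 0.0, -1.272]
force: [0.7, -0.9, 0.8]
width: 0.0003
```

>>> {"api": "servo_tool", "payload": {
  "plan": "-0.08 0 0 0;-0.08 0 0 0;-0.08 0 0 0;-0.08 0 0 0"
}}

```text
clock: 13.9
eef_pos: [0.6471, -0.1175, 0.0556]
eef_rot: [-1.571, -0.0, -1.272]
force: [-0.4, -0.1, 0.1]
width: 0.0001
```

>>> {"api": "servo_tool", "payload": {
  "plan": "-0.07 0 0 0;-0.07 0 0 0;-0.07 0 0 0;-0.07 0 0 0"
}}

```text
clock: 14.3
eef_pos: [0.6454, -0.1121, 0.0556]
eef_rot: [-1.571, 0.0, -1.272]
force: [-0.2, -0.0, 0.4]
width: 0.0005
```

```bash
python3 - <<'E'
from h import *
d=snap('wrist','w5.png');e=snap('side','d5.png')['pixels'][120:290,230:400]
a=cv2.resize(d['pixels'][60:360,180:400],(396,540),interpolation=cv2.INTER_CUBIC);b=cv2.resize(e,(400,540),interpolation=cv2.INTER_CUBIC)
cv2.imwrite('pics/c5.png',np.hstack([a,b])[:,:,::-1])
E
```

```text
(no output)
```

View pics/c5.png

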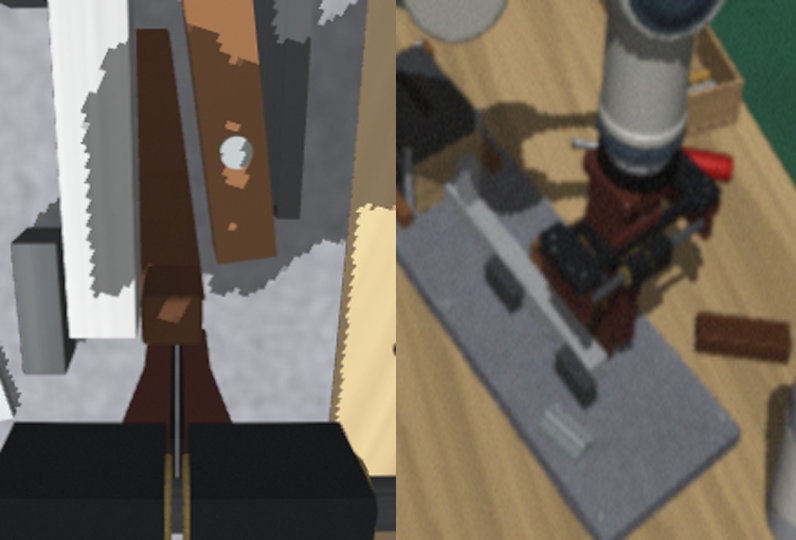

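The fingers are on the wedge head. A gap of about 6 mm remains at the ramp, which means roughly 30–45 mm to go, so I'll continue.

>>> {"api": "servo_tool", "payload": {
  "plan": "-0.08 0 0 0;-0.08 0 0 0;-0.08 0 0 0;-0.08 0 0 0;-0.08 0 0 0;-0.08 0 0 0"
}}

```text
clock: 15.0
eef_pos: [0.6425, -0.1029, 0.0556]
eef_rot: [-1.571, 0.0, -1.272]
force: [0.6, 0.7, -0.3]
width: 0.0003
```

>>> {"api": "servo_tool", "payload": {
  "plan": "-0.07 0 0 0;-0.07 0 0 0;-0.07 0 0 0;-0.07 0 0 0;-0.07 0 0 0"
}}

```text
clock: 15.5
eef_pos: [0.6405, -0.0963, 0.0556]
eef_rot: [-1.571, -0.0, -1.272]
force: [-0.4, -0.9, 0.3]
width: 0.0003
```

>>> {"api": "servo_tool", "payload": {
  "plan": "-0.06 0 0 0;-0.06 0 0 0;-0.06 0 0 0;-0.06 0 0 0;-0.06 0 0 0"
}}

```text
clock: 16.0
eef_pos: [0.6388, -0.0906, 0.0556]
eef_rot: [-1.571, -0.0, -1.272]
force: [0.2, -0.3, -1.3]
width: 0.0005
```

>>> {"api": "servo_tool", "payload": {
  "plan": "-0.05 0 0 0;-0.05 0 0 0;-0.05 0 0 0;-0.05 0 0 0;-0.05 0 0 0"
}}

```text
clock: 16.5
eef_pos: [0.6373, -0.0858, 0.0556]
eef_rot: [-1.571, 0.0, -1.272]
force: [0.5, 0.1, -0.4]
width: 0.0007
```

>>> {"api": "servo_tool", "payload": {
  "plan": "-0.05 0 0 0;-0.05 0 0 0;-0.05 0 0 0;-0.05 0 0 0"
}}

```text
clock: 16.9
eef_pos: [0.6361, -0.0819, 0.0556]
eef_rot: [-1.571, 0.0, -1.272]
force: [0.1, -0.8, -1.0]
width: 0.0003
```

>>> {"api": "servo_tool", "payload": {
  "plan": "-0.05 0 0 0;-0.05 0 0 0;-0.05 0 0 0;-0.05 0 0 0"
}}

```text
clock: 17.3
eef_pos: [0.635, -0.0781, 0.0556]
eef_rot: [-1.571, -0.0, -1.272]
force: [-1.2, -0.6, -0.3]
width: 0.0008
```

>>> {"api": "servo_tool", "payload": {
  "plan": "-0.05 0 0 0;-0.05 0 0 0;-0.05 0 0 0;-0.05 0 0 0"
}}

```text
clock: 17.7
eef_pos: [0.6338, -0.0743, 0.0556]
eef_rot: [-1.571, -0.0, -1.272]
force: [0.5, -0.3, -0.1]
width: 0.0009
```

>>> {"api": "servo_tool", "payload": {
  "plan": "-0.05 0 0 0;-0.05 0 0 0;-0.05 0 0 0;-0.05 0 0 0"
}}

```text
clock: 18.1
eef_pos: [0.6326, -0.0705, 0.0556]
eef_rot: [-1.571, -0.0, -1.272]
force: [-0.4, -0.6, -0.9]
width: 0.0002
```

>>> {"api": "servo_tool", "payload": {
  "plan": "-0.05 0 0 0;-0.05 0 0 0;-0.05 0 0 0"
}}

```text
clock: 18.4
eef_pos: [0.6317, -0.0676, 0.0556]
eef_rot: [-1.571, -0.0, -1.272]
force: [-1.1, -1.0, 0.3]
width: 0.0005
```

>>> {"api": "servo_tool", "payload": {
  "plan": "-0.05 0 0 0;-0.05 0 0 0;-0.05 0 0 0"
}}

```text
clock: 18.7
eef_pos: [0.6308, -0.0647, 0.0556]
eef_rot: [-1.571, -0.0, -1.272]
force: [-0.8, -1.0, 0.2]
width: 0.0007
```

>>> {"api": "servo_tool", "payload": {
  "plan": "-0.05 0 0 0;-0.05 0 0 0;-0.05 0 0 0"
}}

```text
clock: 19.0
eef_pos: [0.6299, -0.0622, 0.0556]
eef_rot: [-1.571, -0.0, -1.273]
force: [-0.1, -2.5, 0.7]
width: 0.0003
```

>>> {"api": "servo_tool", "payload": {
  "plan": "-0.05 0 0 0;-0.05 0 0 0"
}}

```text
clock: 19.2
eef_pos: [0.6295, -0.0611, 0.0559]
eef_rot: [-1.571, -0.002, -1.273]
force: [0.8, -5.2, 0.7]
width: 0.0004
```

>>> {"api": "servo_tool", "payload": {
  "plan": "-0.05 0 0 0;-0.05 0 0 0"
}}

```text
clock: 19.4
eef_pos: [0.6293, -0.0602, 0.0564]
eef_rot: [-1.57, -0.004, -1.274]
force: [0.9, -8.7, 1.5]
width: 0.0007
```

>>> {"api": "servo_tool", "payload": {
  "plan": "-0.05 0 0 0;0 0 0 0"
}}

```text
clock: 19.6
eef_pos: [0.6291, -0.0598, 0.0566]
eef_rot: [-1.57, -0.005, -1.274]
force: [1.0, -10.0, 1.7]
width: 0.0004
```

>>> {"api": "servo_tool", "payload": {
  "plan": "-0.05 0 0 0;-0.05 0 0 0;0 0 0 0"
}}

```text
clock: 19.9
eef_pos: [0.6288, -0.0589, 0.057]
eef_rot: [-1.57, -0.007, -1.275]
force: [-0.1, -11.3, 2.4]
width: 0.0007
```

>>> {"api": "servo_tool", "payload": {
  "plan": "-0.05 0 0 0;-0.05 0 0 0;0 0 0 0"
}}

```text
clock: 20.2
eef_pos: [0.6286, -0.0581, 0.0574]
eef_rot: [-1.569, -0.009, -1.275]
force: [1.0, -15.0, 2.3]
width: 0.0004
```

>>> {"api": "servo_tool", "payload": {
  "plan": "-0.05 0 0 0;0 0 0 0;0 0 0 0"
}}

```text
clock: 20.5
eef_pos: [0.6284, -0.0577, 0.0576]
eef_rot: [-1.569, -0.01, -1.276]
force: [2.2, -17.0, 3.0]
width: 0.0004
```

>>> {"api": "servo_tool", "payload": {
  "plan": "-0.04 0 0 0;0 0 0 0;0 0 0 0;0 0 0 0;0 0 0 0"
}}

```text
clock: 21.0
eef_pos: [0.6283, -0.0574, 0.0578]
eef_rot: [-1.569, -0.01, -1.276]
force: [1.2, -17.5, 4.9]
width: 0.0006
```

>>> {"api": "servo_tool", "payload": {
  "plan": "-0.03 0 0 0;0 0 0 0;0 0 0 0;0 0 0 0;0 0 0 0;0 0 0 0;0 0 0 0;0 0 0 0;0 0 0 0;0 0 0 0"
}}

```text
clock: 22.0
eef_pos: [0.6283, -0.0571, 0.0579]
eef_rot: [-1.569, -0.011, -1.276]
force: [2.9, -18.8, 3.4]
width: 0.0001
```

>>> {"api": "servo_tool", "payload": {
  "plan": "0 0 0 0;0 0 0 0;0 0 0 0;0 0 0 0;0 0 0 0;0 0 0 0;0 0 0 0;0 0 0 0;0 0 0 0;0 0 0 0"
}}

```text
clock: 23.0
eef_pos: [0.6282, -0.0571, 0.0579]
eef_rot: [-1.569, -0.011, -1.276]
force: [2.2, -20.1, 4.0]
width: 0.0007
```

I held about 19–20 N for over 2 s. Now I'll release slowly and back off.

>>> {"api": "servo_tool", "payload": {
  "plan": "0.05 0 0 0;0.05 0 0 0;0.05 0 0 0;0.05 0 0 0;0.05 0 0 0;0.05 0 0 0;0.05 0 0 0;0.05 0 0 0;0.1 0 0 0;0.2 0 0 0"
}}

```text
clock: 24.0
eef_pos: [0.6305, -0.0639, 0.0551]
eef_rot: [-1.572, 0.001, -1.272]
force: [-0.2, 0.3, -0.4]
width: 0.0006
```

>>> {"api": "servo_tool", "payload": {
  "plan": "0.3 0 0 0;0.3 0 0 0;0.3 0 0 0;0.2 -0.5 0 0;0 -1 0 0;0 -1 0 0;0 -1 0 0;0 -0.5 0 0;0 0 0 0;0 0 0 0"
}}

```text
clock: 25.0
eef_pos: [0.6371, -0.0855, 0.1351]
eef_rot: [-1.571, 0.0, -1.272]
force: [0.0, 0.3, -0.1]
width: 0.0003
```

```bash
python3 - <<'E'
from h import *
s=sense();print(s['eef_pos'],s['force'])
d=snap('wrist','w6.png');e=snap('side','d6.png')['pixels'][110:290,190:370]
a=cv2.resize(d['pixels'][0:300,150:430],(500,536),interpolation=cv2.INTER_CUBIC);b=cv2.resize(e,(300,536),interpolation=cv2.INTER_CUBIC)
cv2.imwrite('pics/c6.png',np.hstack([a,b])[:,:,::-1])
E
```

```text
[ 0.63709822 -0.08551829  0.13512678] [ 0.00065144  0.27220102 -0.05991178]
```

View pics/c6.png

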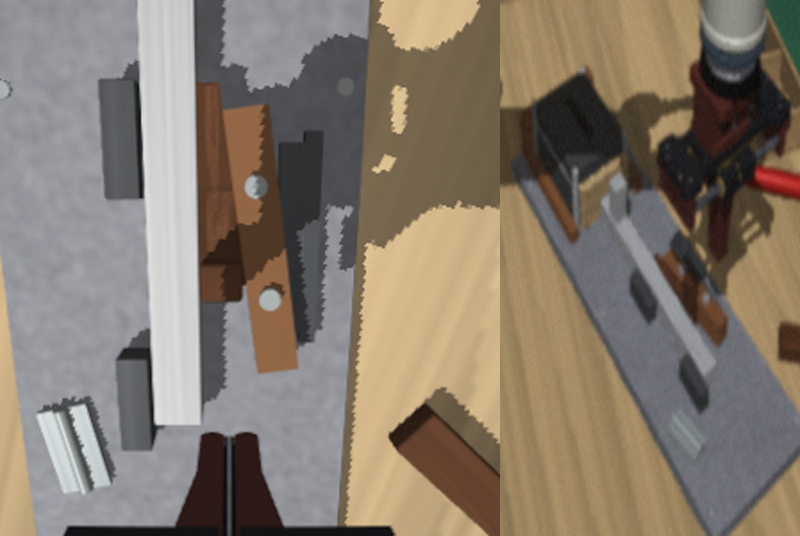

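```bash
python3 - <<'E'
from h import *
d=np.load('pics/w6.png.npz')
h=onz(d,150+222*.56,283*.56,.07);print('head',h,'expected ~(.6229,-.0399)')
X=np.array([-.295,.955]);t=onz(d,150+178*.56,425*.56,.041)
print('bar tail->face', t[:2]+.28*X,'post push TCP+65mm', np.array([.5584,.0847])+.065*X)
E
```

```text
head [ 0.6207326  -0.03945144  0.07      ] expected ~(.6229,-.0399)
bar tail->face [0.53871609 0.14785691] post push TCP+65mm [0.539225 0.146775]
```

The wedge head and the bar are both where they were pressed, to within about 2 mm, so nothing has sprung back. I'm handing in.

```bash
python3 -c "
from rig import *
job_done();print(sense()['clock'],sense()['force'])"
```

```text
the job is handed in; nothing more can be done
the job is handed in; nothing more can be done
```

The case is pushed home, the wedge is jammed, and the job was handed in at about 25 s; no verdict is reported.

- **Bar and case:** I pushed the bar's post with shut fingers. The case slid at about 7–8 N, then the bar stopped dead as I pressed up to about 28 N (limit 40 N). I then backed off, with the wedge still loose.
- **Wedge:** I pushed its head along the ramp until the force rose, then held about 19–20 N for over 2 s (limit 30 N). I released slowly and lifted clear.
- **Last checks:** The wedge sits tight between bar and ramp, and its head and the bar are within about 2 mm of where they were pressed, which is about the accuracy of the camera calibration. The arm was clear, reading almost no force.
- **Not checked:** I did not measure the jam force with the arm clear, or how close the case is to the stop. The case being home rests on the hard stop I felt. I only looked at the bystanders in pictures, and those in view had not visibly moved.

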